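# Change the lap on a graver hone and hold the keyed lap home

## Robot

A 6-joint arm with a two-finger parallel gripper is mounted at the origin on a cart in front of the work surface, level with it; the furniture and walls round the work are solid. World frame = base frame: x ahead of the robot, y to its left, z up, the work surface at z = 0. Lengths are in mm, angles in rad, forces in N, time in s.
With the tool pointing down it reaches from about 350 to 775 mm from the base axis. Payload 7.3 kg.
Tool frame: the origin (TCP) lies at the very end of the fingers, on their centre line; the grasp point (between the pads) lies 19 mm behind it (r.grip_point_offset is the distance from the TCP to the grasp point, in mm); z points along the fingers, y is the direction in which the jaws open and shut (so a half turn about z gives the same grasp; the last joint's range is limited). The gripper opens to 92 mm and grips with 3 to 60 N. Pads are 19 mm wide; open, the fingers measure 130 mm over their backs; the gripper's body (75 mm by 190 mm) begins 47 mm behind the grasp point.
Start: joints at [1.025, 0.342, 1.524, -0, 1.275, -0.146], TCP at [204.336, 483.624, 226.741] pointing down, gripper open.
Joint ranges: [-2.53, 2.53], [-0.77, 2.02], [0.04, 2.7], [-1, 4.14], [0.28, 2.66], [-3.11, 3.11]. Speed limits (rad/s): [2.57, 2.57, 3.14, 3.14, 3.14, 3.14].

## Interface

Orientations are given as a unit quaternion [x, y, z, w].
In Python, from workcell import r, camera, get_calibration gives the robot as it stands. The module is installed in compiled form; this text tells all that it offers.
- The arm moves only by the tool drive_tool, never from a script. Its argument "steps" is a list of rows, each a list of 7 numbers: the shift along the tool's x, y, z in cm, then the turn, a rotation vector about the tool's x, y, z in rad, then the opening in per cent of the stroke, from 0 (shut) to 100 (fully open). In form: [[dx, dy, dz, wx, wy, wz, fingers], ...]. A call has exactly 8 rows; each row shifts and turns the commanded pose from where the row before left it, along the tool's axes as they then stand; what a row does not reach is not made up. A row lasts 1/10 s, in which the tool goes at most 50 mm and 8.59 degrees, less where a joint would pass 70% of its speed; a pose out of reach is approached as far as the arm can. A call with a gripper value outside its range is refused whole. The fingers move at their own pace and stop on an object; the grip force is fixed at half the most. Time passes only in rows, so rows that do not move let the fingers close, or fill a call up. It gives the time, the measured TCP pose, the force and the opening at its end, in the units of the state.
- r.state(): the state, without advancing time (a new reading comes with each control period).
- camera(name): name is "scene" or "top" or "wrist"; returns (picture, depth): 400x640x3 uint8, blue, green, red; 400x640 float32, mm along the optical axis (not along the pixel's ray), 0 where there is no reading.
- get_calibration(name): a dict with "camera_matrix" (3x3 intrinsics, pixels), "extrinsics" (4x4, takes a point from world to camera coordinates). Camera axes: x right, y down, z forward; pixel columns grow to the right and rows downward; lengths in mm; the calibration is good to about 2 mm. A picture is of the moment at which its call begins: read the wrist's pose just before it. get_calibration takes no time and is no camera call; for the wrist camera it gives the pose at the moment of the call.
- r.finish_job(): hands the job in, once; it reports no verdict.
The state is a dict: "time": time; "joint_pos": joint angles; "dq": joint speeds; "effort": joint torques, N m; "tool_pos": TCP position; "eef_rot": TCP orientation; "contact_force": force on the tool from outside, world axes, zero at the start; "ft_torque": the same for the moment, N m; "finger_gap": opening from 0.0 (shut) to 1.0 (fully open).
Only numpy, scipy, OpenCV 4.12 (cv2) and the standard library are available. Lean on these libraries where they do the work, as an engineer would, in place of code of your own. Each camera call takes 0.05 s, during which the arm holds its last target. There are 200 camera calls.

## Task

Change the lap (the grinding disc) on the round graver hone: lift the dark diamond lap off the spindle and stand it, shank down, in the empty wooden cup. Then lower the white ceramic lap's shank into the spindle, turn it until its key slips into the keyway, and push it fully home against the ejector spring. Do not let go: finish while still gripping its knob and pressing it down, so that the locking screw can be tightened, and leave the cups, the hone and the other things on the bench where they are.

Things in the scene. Friction and masses are not known exactly. Their poses are not given: they have to be found in the camera images.
- hone: the graver hone: round dark housing, 122 mm across and 62 mm high, fixed, spindle locked; origin under its centre on the bench, z up, -x to its front (red rocker switch and dial; the panel reaches 77 mm from the centre). A steel spindle hub stands 24 mm above its deck in the middle; a brass locking screw sits in the hub's +y flank.
- spindle_mouth (a point): centre of the spindle hub's flat top face, 86 mm above the bench, axes as the hone. Hub 34 mm across; its bore is 18 mm wide and runs straight down. A keyway 7.5 mm wide runs down the bore's -x side, out to 13 mm from the axis; a red line on the deck lies in line with it. A lap is home when its disc's underside lies on this face.
- ejector (a joint): spring ejector, a brass disc in the bore, 14 mm below the hub's top face at 0; the value is how far it is pressed down (m, at most 0.0095). It takes 3 N to start and 7 N at 8 mm, so a lap in the keyway floats 8 mm above home until it is pressed; at home it reads 0.008.
- white_lap_knob (a point): the white ceramic lap: centre of its round ribbed silver knob, 29 mm across and 34 mm high, z up along the axis. Under the knob a disc 70 mm across, 8 mm thick; this point is 17 mm above the disc's top and 25 mm above its underside. About 0.16 kg. It starts in one of the two cups. Red marks on disc and knob show the key's side (-x).
- white_lap_seat (a point): the same lap: centre of its disc's underside, same axes. A round shank 16 mm across points 22 mm down from here, its foot coned over 3 mm. A key 6 mm wide stands out on the -x side to 12 mm from the axis and runs 14 mm down from the disc; the last 8 mm of shank are plain and enter the bore before the key meets the hub.
- dark_lap_knob (a point): the dark diamond lap, same shape and size as the white one, but dark face, dark knob and blue rim: centre of its knob. It starts in the spindle, not locked, its key in the keyway, floating 8 mm above home on the ejector; it lifts out straight up (14 mm).
- dark_lap_seat (a point): the same dark lap: centre of its disc's underside, where the 22 mm shank begins.
- cup_a_rim (a point): the wooden cup in which the white lap starts: centre of its rim, 36 mm above the bench. Turned cup, 65 mm across, fixed; hollow 44 mm across and 28 mm deep. A lap stands in it with its shank in the hollow and its disc on the rim.
- cup_b_rim (a point): the other, empty cup, same shape: centre of its rim, 36 mm above the bench. The dark lap goes here, shank in the hollow, disc lying on the rim.
- eye_loupe: black eye loupe, 39 mm across, 30 mm high, origin under its centre; leave it alone
- bur_case: clear bur box with blue insert, 30 x 67 mm, 46 mm high, origin under its centre; leave it alone
- glass_jar: small glass jar with black lid, 48 mm across, 63 mm high, origin under its centre; leave it alone
- hone_driver: yellow screwdriver, 115 mm long, 12 mm thick, lying on the bench; leave it alone
Not all that is in view belongs to the job. Leave any orange or purple look-alike of the part that bears white_lap_knob alone.

How it is judged:
By the outcome, as a careful person would: the job done as asked, in the order asked, and still so for the second after the job is handed in, while the arm keeps its last pose, push and grip.
It also fails if it takes over 54 s, if anything falls off the work surface, if the arm or the gripper's body presses on something with over 40 N, if the wrist force passes 120 N, or if a joint passes its speed limit or range.

## Working session

There is one attempt and no reset: what is moved stays moved. The work goes in short steps, Python scripts to look and compute and a tool call to move; the robot and the scene stay as the last step left them, time stands still between calls to the robot, and variables do not carry over. Pictures are saved under pics/ and viewed, on a budget of 10 in all, crops included, one or two more only if the job needs it, and the job is handed in when it is done.

Besides the shell and the picture viewer there is one more tool, called after "Emit:" by a JSON object that holds its "op" and its "data". drive_tool: Moves the arm, as the interface text tells. Its arguments: {"type":"object","properties":{"steps":{"type":"array"}},"required":["steps"]}

```bash
mkdir -p pics
cat > h.py <<'E'
import numpy as np, cv2
from workcell import r, camera, get_calibration
def uv2w(cal,u,v,z):
    K=np.array(cal["camera_matrix"]);T=np.array(cal["extrinsics"]);R=T[:3,:3];t=T[:3,3]
    c=-R.T@t; d=R.T@np.linalg.inv(K)@[u,v,1]
    return c+d*(z-c[2])/d[2]
def dep2w(cal,dep,u,v):
    K=np.array(cal["camera_matrix"]);T=np.array(cal["extrinsics"]);R=T[:3,:3];t=T[:3,3]
    return R.T@(np.linalg.inv(K)@[u,v,1]*dep-t)
E
python3 - <<'E'
from h import *
for n in ("scene","top"):
    p,d=camera(n);cv2.imwrite(f"pics/{n}0.png",p);np.save(f"{n}0.npy",d)
    c=get_calibration(n);print(n,np.round(c["camera_matrix"],1).tolist(),np.round(c["extrinsics"],3).tolist())
print(r.state())
E
```

```text
scene [[434.8, 0.0, 316.0], [0.0, 434.8, 202.5], [0.0, 0.0, 1.0]] [[0.507, -0.862, 0.014, -439.975], [-0.348, -0.219, -0.911, 218.303], [0.788, 0.457, -0.411, 932.112], [0.0, 0.0, 0.0, 1.0]]
top [[433.0, 0.0, 321.2], [0.0, 433.0, 201.3], [0.0, 0.0, 1.0]] [[-0.017, -1.0, -0.01, -155.788], [-0.99, 0.019, -0.138, 529.347], [0.139, 0.007, -0.99, 1319.329], [0.0, 0.0, 0.0, 1.0]]
{'time': 0.1, 'joint_pos': array([ 1.02504160e+00,  3.42672122e-01,  1.52490962e+00,  1.24762254e-05,
        1.27542015e+00, -1.45995732e-01]), 'dq': array([ 0.00062159, -0.00165063, -0.00266477, -0.00100375,  0.00018504,
        0.00104722]), 'effort': array([ 2.25886135e-03, -4.32002807e+01, -2.44694316e+01,  7.20862881e-02,
        5.26738772e-02, -2.38934189e-05]), 'tool_pos': array([204.11120984, 483.30316703, 226.10871044]), 'eef_rot': array([ 1.98552964e-01,  9.80089906e-01, -6.60869727e-04, -2.44494024e-04]), 'contact_force': array([-0.20833504,  0.44831075, -0.46866219]), 'ft_torque': array([-0.05427495,  0.04523909,  0.02626843]), 'finger_gap': 0.9952674654053308}
```

View pics/top0.png

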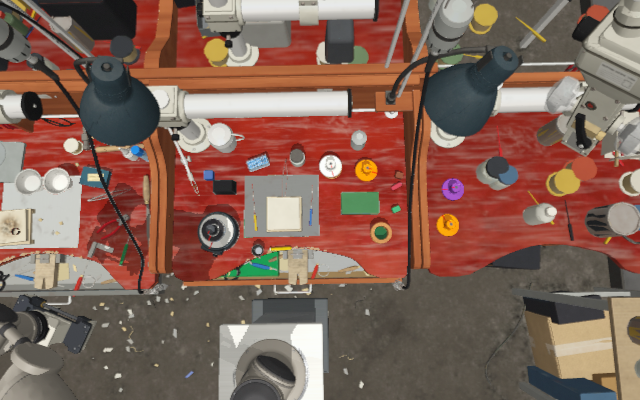

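View pics/scene0.png

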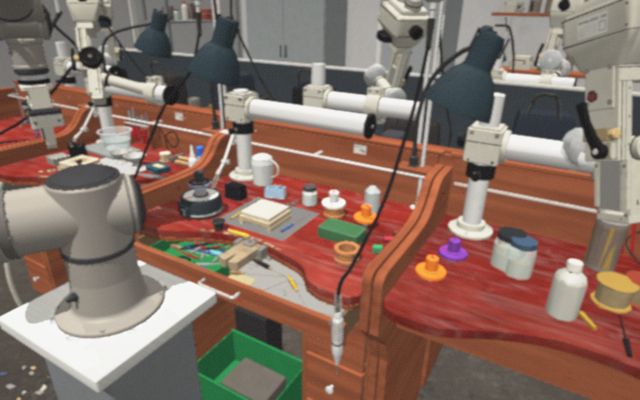

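Top view: the hone with the dark lap is at (217,232). The white lap is at (330,166), in a cup. The empty cup is at (381,232). Look-alikes are orange at (366,169) and (447,225), and purple at (453,189). The one at (330,166) fits because it has a white disc and silver knob. I'll confirm it in an enlarged crop.

Run:
```python
from h import *
p=cv2.imread("pics/top0.png");s=cv2.imread("pics/scene0.png")
a=cv2.resize(p[140:260,180:410],None,fx=3.4,fy=3.4,interpolation=cv2.INTER_CUBIC)[:,:782]
b=cv2.resize(s[165:275,175:385],(782,int(110*782/210)),interpolation=cv2.INTER_CUBIC)[:190*1]
c=cv2.resize(s[165:275,170:390],None,fx=3.5,fy=3.5)[:, :782]
cv2.imwrite("pics/crop1.png",np.vstack([a,cv2.resize(c,(a.shape[1],190))]))
d=np.load("top0.npy");cal=get_calibration("top")
for n,u,v in [("hone",217,232),("white",330,166),("orange",366,169),("cupb c",381,232),("cupb rimL",372,232),("deckR",232,240)]:
    print(n,d[v,u],np.round(dep2w(cal,d[v,u],u,v),1))
```

```text
hone 1279.3983 [431.6 143.7 101.8]
white 1326.0194 [ 629.1 -194.4   79.9]
orange 1338.0201 [ 620.6 -305.6   65.8]
cupb c 1368.4937 [ 429.  -352.3    7.9]
cupb rimL 1342.085 [ 427.8 -321.    34.6]
deckR 1318.2278 [409.5 108.2  59.2]
```

View pics/crop1.png

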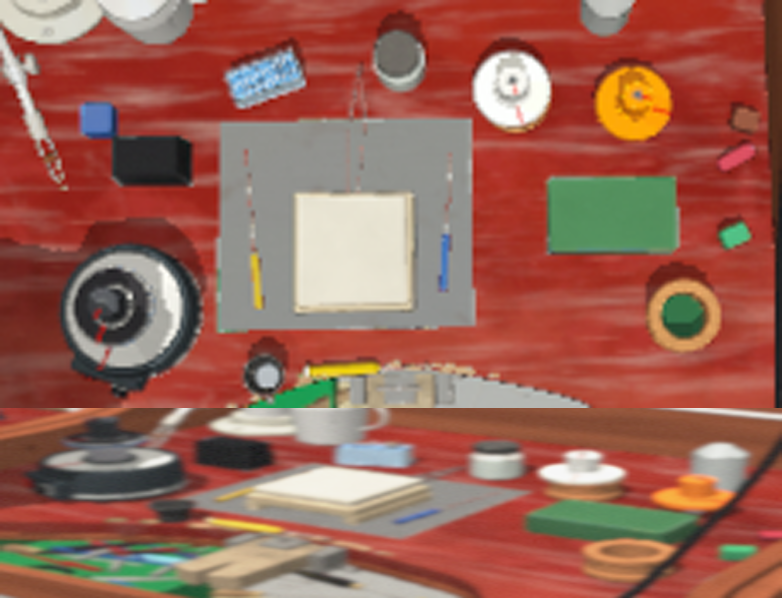

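The crop confirms it: white disc and silver knob at crop (512,80), which is full-image (330.6,163.5), standing in a wooden cup. The orange lap beside it is a decoy. The dark lap's knob is at about (211,228), and its red line points roughly toward the robot.

Run:
```python
from h import *
cal=get_calibration("top");d=np.load("top0.npy")
print("dark knob",uv2w(cal,211,228,136),"white",uv2w(cal,330.6,163.8,78),"cupb",uv2w(cal,381.2,232.5,36))
for u,v in [(408,245),(410,200),(412,170),(420,120),(405,275),(353,103),(270,103),(460,95),(480,60)]:
    print(u,v,np.round(dep2w(cal,d[v,u],u,v)))
s=r.state();w=get_calibration("wrist");T=np.linalg.inv(np.array(w["extrinsics"]))
from scipy.spatial.transform import Rotation as R
Rt=R.from_quat(s["eef_rot"]).as_matrix()
print("cam in tool",Rt.T@(T[:3,3]-s["tool_pos"]),"\n",np.round(Rt.T@T[:3,:3],3),np.round(w["camera_matrix"],1).tolist())
```

```text
dark knob [440.92603982 152.68174327 136.        ] white [ 636.36298129 -196.3901782    78.        ] cupb [ 425.62496204 -349.19268495   36.        ]
408 245 [ 383. -416.  108.]
410 200 [ 505. -414.  181.]
412 170 [ 576. -409.  250.]
420 120 [ 673. -409.  371.]
405 275 [ 293. -424.   -3.]
353 103 [ 841. -273.   48.]
270 103 [755. -37. 286.]
460 95 [ 703. -483.  448.]
480 60 [ 756. -510.  509.]
cam in tool [  71.59740079    1.01448251 -158.94717062] 
 [[-0.001 -0.964 -0.266]
 [ 1.    -0.001 -0.   ]
 [-0.    -0.266  0.964]] [[289.9, 0.0, 318.8], [0.0, 289.9, 197.6], [0.0, 0.0, 1.0]]
```

Emit:
{"op": "drive_tool", "data": {"steps": [[-4.2,-2.5,0,0,0,0,100],[-4.2,-2.5,0,0,0,0,100],[-4.2,-2.5,0,0,0,0,100],[-4.2,-2.5,0,0,0,0,100],[-4.2,-2.5,0,0,0,0,100],[-4.2,-2.5,0,0,0,0,100],[-4.2,-2.5,0,0,0,0,100],[-4.2,-2.5,0,0,0,0,100]]}}

```text
time: 0.9
tool_pos: [436.7, 166.8, 226.6]
eef_rot: [0.199, 0.98, 0.0, -0.0]
contact_force: [1.8, 0.8, -0.1]
finger_gap: 1.002
```

Emit:
{"op": "drive_tool", "data": {"steps": [[-1.1,-1.2,0,0,0,0,80],[0,0,0,0,0,0.145,70],[0,0,0,0,0,0.145,70],[0,0,0,0,0,0.145,70],[0,0,0,0,0,0.145,70],[0,0,0,0,0,0.145,70],[0,0,0,0,0,0.145,70],[0,0,0,0,0,0.145,70]]}}

```text
time: 1.7
tool_pos: [441.2, 153.2, 226.4]
eef_rot: [0.652, 0.758, -0.0, -0.0]
contact_force: [-0.6, -0.5, -0.1]
finger_gap: 0.696
```

Run:
```python
from h import *
import json
c=get_calibration("wrist")
p,d=camera("wrist");cv2.imwrite("pics/w1.png",cv2.resize(p,None,fx=1.25,fy=1.25));np.save("w1.npy",d)
json.dump({k:np.array(v).tolist() for k,v in c.items()},open("w1.json","w"))
s=r.state();print(s["tool_pos"],s["eef_rot"],s["time"],s["finger_gap"],s["contact_force"])
```

```text
[441.23169985 153.25588784 226.40196856] [ 6.54888090e-01  7.55725782e-01 -2.36471493e-04 -2.76768723e-04] 1.75 0.7002064680650643 [0.48695206 0.37344375 0.43181064]
```

View pics/w1.png

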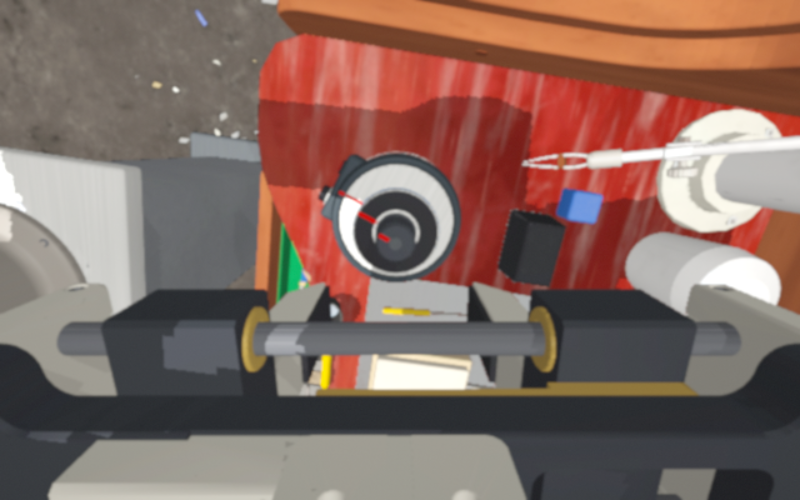

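The wrist view shows the dark knob at about (397,240) in the 1.25x picture and the red line running from there to (340,193). I'll fit circles to the depth layers.

```bash
cat >> h.py <<'E'
def cloud(cal,d):
    K=np.array(cal["camera_matrix"]);T=np.array(cal["extrinsics"])
    v,u=np.mgrid[:d.shape[0],:d.shape[1]]
    P=np.stack([(u-K[0,2])/K[0,0]*d,(v-K[1,2])/K[1,1]*d,d],-1)
    return (P-T[:3,3])@T[:3,:3]
def fit(W,c,zlo,zhi,rmax):
    m=(W[...,2]>zlo)&(W[...,2]<zhi)&(np.hypot(W[...,0]-c[0],W[...,1]-c[1])<rmax)
    q=W[m]; 
    (x,y),rad=cv2.minEnclosingCircle(q[:,:2].astype(np.float32))
    print("layer",zlo,zhi,"n",len(q),"mec",round(x,1),round(y,1),"r",round(rad,1),"medz",round(float(np.median(q[:,2])),1),"mean",q.mean(0).round(1))
def red(W,p,c,zlo,zhi,rmax):
    b,g,r_=[p[...,i].astype(int) for i in range(3)]
    m=(r_>150)&(g<80)&(b<80)&(W[...,2]>zlo)&(W[...,2]<zhi)&(np.hypot(W[...,0]-c[0],W[...,1]-c[1])<rmax)
    q=W[m]
    if len(q): 
        e=q.mean(0)[:2]-c;print("red",zlo,zhi,len(q),"mean",q.mean(0).round(1),"dir deg",np.degrees(np.arctan2(e[1],e[0])).round(1))
    return q
E
python3 - <<'E'
from h import *
import json
cal=json.load(open("w1.json"));d=np.load("w1.npy");p=cv2.resize(cv2.imread("pics/w1.png"),(640,400),interpolation=cv2.INTER_AREA)
W=cloud(cal,d);c=np.array([441,153.])
fit(W,c,128,142,30);fit(W,c,97,107,50);fit(W,c,56,68,85)
for u,v in[(317,192),(330,185),(317,170),(345,160)]:print(W[v,u].round(1))
for lo,hi in[(125,145),(95,110),(55,70)]:red(W,p,c,lo,hi,75)
E
```

```text
layer 128 142 n 825 mec 437.8 159.9 r 14.6 medz 136.8 mean [437.5 161.  136.3]
layer 97 107 n 2820 mec 437.7 159.5 r 35.4 medz 103.2 mean [437.3 163.3 103.1]
layer 56 68 n 4513 mec 437.6 160.5 r 59.4 medz 61.0 mean [436.2 171.3  61.2]
[438.5 162.3 138.2]
[449.4 168.4 130. ]
[436.3 175.7 104.4]
[466.7 183.9  59.7]
red 125 145 33 mean [429.4 162.7 137.5] dir deg 139.9
red 95 110 51 mean [413.6 168.4 103.5] dir deg 150.6
red 55 70 13 mean [386.7 178.8  63.5] dir deg 154.6
```

The dark lap's axis is at (437.7, 159.7). The knob top is at 136.8, the disc top at 103 and the deck at 61, all matching the text. The key points at about 160° in world yaw. Next I grasp the knob.

Emit:
{"op": "drive_tool", "data": {"steps": [[0.69,-0.25,2.5,0,0,0,60],[0,0,2.5,0,0,0,60],[0,0,2.5,0,0,0,60],[0,0,2.0,0,0,0,60],[0,0,1.5,0,0,0,60],[0,0,0.9,0,0,0,60],[0,0,0,0,0,0,60],[0,0,0,0,0,0,20]]}}

```text
time: 2.55
tool_pos: [438.2, 159.8, 108.1]
eef_rot: [0.65, 0.76, 0.0, 0.0]
contact_force: [-0.2, 0.8, 0.9]
finger_gap: 0.551
```

Emit:
{"op": "drive_tool", "data": {"steps": [[0,0,0,0,0,0,15],[0,0,0,0,0,0,10],[0,0,0,0,0,0,10],[0,0,0,0,0,0,10],[0,0,0,0,0,0,10],[0,0,0,0,0,0,10],[0,0,0,0,0,0,10],[0,0,0,0,0,0,10]]}}

```text
time: 3.35
tool_pos: [438.2, 159.8, 107.8]
eef_rot: [0.65, 0.76, 0.0, 0.0]
contact_force: [0.5, 0.7, 0.8]
finger_gap: 0.309
```

Emit:
{"op": "drive_tool", "data": {"steps": [[0,0,-0.5,0,0,0,10],[0,0,-0.8,0,0,0,10],[0,0,-1.0,0,0,0,10],[0,0,-1.5,0,0,0,10],[0,0,-2.0,0,0,0,10],[0,0,-2.0,0,0,0,10],[0,0,-2.0,0,0,0,10],[0,0,-1.0,0,0,0,10]]}}

```text
time: 4.15
tool_pos: [438.4, 159.8, 218.0]
eef_rot: [0.65, 0.76, 0.001, 0.001]
contact_force: [1.2, 0.2, -2.6]
finger_gap: 0.307
```

Run:
```python
from h import *
s=r.state();print(s)
p,d=camera("scene")
from math import *
q=s["eef_rot"];print("yaw_y",degrees(atan2(2*q[1]**2-1,2*q[0]*q[1])))
# hub and cup from top camera too
p,d=camera("top");cal=get_calibration("top");W=cloud(cal,d)
fit(W,np.array([426,-349.]),30,40,45)
W=cloud(cal,np.load("top0.npy"));fit(W,np.array([636,-196.]),70,85,25);fit(W,np.array([636,-196.]),39,52,45);fit(W,np.array([438,160.]),130,145,25)
```

```text
{'time': 4.15, 'joint_pos': array([1.85101866e-01, 2.41520600e-01, 1.69245169e+00, 6.16085746e-05,
       1.20458005e+00, 2.89993433e-02]), 'dq': array([-1.98330841e-03, -7.95861341e-02, -1.34887028e-01,  1.72496538e-04,
        2.34148189e-01, -8.33096483e-04]), 'effort': array([ 4.10895667e-02, -3.73899543e+01, -2.37856847e+01,  7.47428485e-02,
        1.30791418e-02, -1.94351975e-03]), 'tool_pos': array([438.43207739, 159.84073481, 218.01032445]), 'eef_rot': array([0.64982707, 0.76008057, 0.00120167, 0.0009315 ]), 'contact_force': array([ 1.16859758,  0.17707862, -2.56317225]), 'ft_torque': array([-0.08920938,  0.05303566, -0.01484857]), 'finger_gap': 0.3065258757882226}
yaw_y 8.942625881102492
layer 30 40 n 181 mec 425.7 -349.1 r 32.7 medz 34.6 mean [ 426.  -349.3   34.8]
layer 70 85 n 72 mec 637.5 -195.9 r 14.6 medz 76.9 mean [ 637.  -196.2   76.9]
layer 39 52 n 279 mec 638.0 -196.4 r 35.7 medz 43.2 mean [ 636.1 -195.4   43.6]
layer 130 145 n 81 mec 439.7 156.3 r 15.3 medz 134.8 mean [438.9 156.  134.7]
```

Emit:
{"op": "drive_tool", "data": {"steps": [[0,0,0,0,0,0.145,10],[-4.0,0,0,0,0,0,10],[-4.8,0,0,0,0,0,10],[-4.8,0,0,0,0,0,10],[-4.8,0,0,0,0,0,10],[-4.8,0,0,0,0,0,10],[-4.8,0,0,0,0,0,10],[-4.8,0,0,0,0,0,10]]}}

```text
time: 5.05
tool_pos: [440.6, -169.9, 214.8]
eef_rot: [0.703, 0.711, -0.0, -0.001]
contact_force: [0.9, -0.7, -1.9]
finger_gap: 0.312
```

Emit:
{"op": "drive_tool", "data": {"steps": [[-4.5,-0.3,0,0,0,0,10],[-4.0,-0.3,0,0,0,0,10],[-4.0,-0.3,0,0,0,0,10],[-3.0,-0.3,0,0,0,0,10],[-2.0,0,0,0,0,0,10],[0,0,0,0,0,0,10],[0,0,0,0,0,0,10],[0,0,0,0,0,0,10]]}}

```text
time: 5.85
tool_pos: [431.3, -342.2, 215.1]
eef_rot: [0.703, 0.711, 0.0, -0.001]
contact_force: [-0.0, 0.0, -1.5]
finger_gap: 0.307
```

Run:
```python
from h import *
c=get_calibration("wrist");p,d=camera("wrist");cv2.imwrite("pics/w2.png",cv2.resize(p,None,fx=1.25,fy=1.25))
s=r.state();print(s["tool_pos"],s["eef_rot"],s["time"],s["finger_gap"])
W=cloud(c,d);fit(W,np.array([425,-347.]),30,42,45);fit(W,np.array([425,-347.]),2,14,30)
t=s["tool_pos"]
fit(W,t[:2],t[2]-14,t[2]+2,50)
```

```text
[ 431.48867331 -342.17179766  215.40535946] [ 7.02801184e-01  7.11386120e-01  1.63379437e-04 -5.08130755e-04] 5.9 0.3073763464651407
layer 30 42 n 699 mec 425.0 -345.9 r 32.2 medz 36.9 mean [ 423.7 -329.5   36.7]
layer 2 14 n 455 mec 424.6 -346.9 r 21.6 medz 9.4 mean [ 423.7 -341.2    9.4]
layer 201.40535946180623 217.40535946180623 n 3951 mec 430.8 -341.9 r 35.3 medz 210.1 mean [ 430.9 -322.4  210.1]
```

View pics/w2.png

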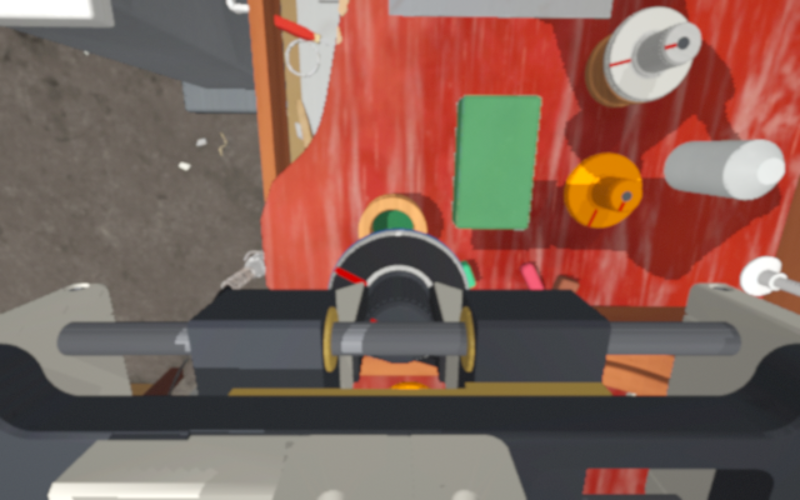

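The wrist picture shows the held dark lap centred in the jaws and the cup rim behind it at about (392,222). The cup fits at (425,-346), rim z 36.9. I'll lower the lap into it.

Emit:
{"op": "drive_tool", "data": {"steps": [[-0.43,-0.62,0,0,0,0,10],[0,0,3.0,0,0,0,10],[0,0,3.5,0,0,0,10],[0,0,3.5,0,0,0,10],[0,0,3.0,0,0,0,10],[0,0,1.5,0,0,0,10],[0,0,0.9,0,0,0,10],[0,0,0,0,0,0,10]]}}

```text
time: 6.7
tool_pos: [424.9, -347.3, 61.0]
eef_rot: [0.703, 0.711, 0.0, -0.001]
contact_force: [0.1, 0.3, -1.7]
finger_gap: 0.309
```

Emit:
{"op": "drive_tool", "data": {"steps": [[0,0,0.3,0,0,0,10],[0,0,0.3,0,0,0,10],[0,0,0.3,0,0,0,10],[0,0,0.1,0,0,0,10],[0,0,0,0,0,0,10],[0,0,0,0,0,0,10],[0,0,0,0,0,0,10],[0,0,0,0,0,0,10]]}}

```text
time: 7.5
tool_pos: [425.3, -347.8, 51.8]
eef_rot: [0.703, 0.711, 0.0, 0.0]
contact_force: [-0.8, 0.9, -2.0]
finger_gap: 0.308
```

Emit:
{"op": "drive_tool", "data": {"steps": [[0.1,0,0.1,0,0,0,10],[0,0,0.1,0,0,0,10],[0,0,0,0,0,0,10],[0,0,0,0,0,0,10],[0,0,0,0,0,0,10],[0,0,0,0,0,0,10],[0,0,0,0,0,0,10],[0,0,0,0,0,0,10]]}}

```text
time: 8.3
tool_pos: [425.3, -346.8, 50.4]
eef_rot: [0.703, 0.711, 0.0, 0.0]
contact_force: [-1.0, 1.3, 6.1]
finger_gap: 0.309
```

Contact: the force rose from -2 to +6 N. Open the fingers, then rise straight up.

Emit:
{"op": "drive_tool", "data": {"steps": [[0,0,0,0,0,0,45],[0,0,0,0,0,0,50],[0,0,0,0,0,0,50],[0,0,0,0,0,0,50],[0,0,-1.0,0,0,0,50],[0,0,-2.0,0,0,0,50],[0,0,-4.0,0,0,0,50],[0,0,-4.5,0,0,0,50]]}}

```text
time: 9.1
tool_pos: [424.7, -346.1, 165.6]
eef_rot: [0.703, 0.711, 0.0, -0.001]
contact_force: [0.4, -0.6, -0.4]
finger_gap: 0.503
```

Emit:
{"op": "drive_tool", "data": {"steps": [[0,0,-4.0,0,0,0,60],[3.8,0,0,0,0,0,60],[3.8,0,0,0,0,0,60],[3.8,0,0,0,0,0,60],[3.8,0,0,0,0,0,60],[0,0,0,0,0,-0.145,60],[0,0,0,0,0,-0.145,60],[0,0,0,0,0,-0.145,60]]}}

```text
time: 9.9
tool_pos: [423.7, -194.3, 205.6]
eef_rot: [0.53, 0.848, 0.0, 0.001]
contact_force: [-0.2, -0.1, -0.9]
finger_gap: 0.6
```

Emit:
{"op": "drive_tool", "data": {"steps": [[0,0,0,0,0,-0.142,60],[0,0,0,0,0,-0.142,60],[0,0,0,0,0,-0.142,60],[0,0,0,0,0,-0.142,60],[0,0,0,0,0,-0.142,60],[0,0,0,0,0,-0.142,60],[0,0,0,0,0,-0.142,60],[0,0,0,0,0,-0.142,60]]}}

```text
time: 10.7
tool_pos: [423.6, -194.8, 205.4]
eef_rot: [-0.009, 1.0, -0.0, 0.0]
contact_force: [0.0, -0.2, -0.2]
finger_gap: 0.603
```

Emit:
{"op": "drive_tool", "data": {"steps": [[-4.0,0,0,0,0,0,60],[-4.0,0,0,0,0,0,60],[-4.0,0,0,0,0,0,60],[-4.0,0,0,0,0,0,60],[-3.0,0,0,0,0,0,60],[-2.0,0,0,0,0,0,60],[0,0,0,0,0,0,60],[0,0,0,0,0,0,60]]}}

```text
time: 11.5
tool_pos: [633.0, -192.2, 204.6]
eef_rot: [-0.006, 1.0, 0.0, -0.0]
contact_force: [-0.3, -0.1, -0.2]
finger_gap: 0.602
```

Run:
```python
from h import *
c=get_calibration("wrist");p,d=camera("wrist");cv2.imwrite("pics/w3.png",cv2.resize(p,None,fx=1.25,fy=1.25))
s=r.state();print(s["tool_pos"],s["eef_rot"],s["time"],s["finger_gap"],s["joint_pos"])
W=cloud(c,d);k=np.array([636,-194.]);fit(W,k,72,84,25);fit(W,k,39,49,42)
for lo,hi in[(72,84),(39,49)]:print(red(W,p,k,lo,hi,36).round(1)[::4].tolist())
```

```text
[ 632.67823459 -192.40862942  204.9064636 ] [-5.54423315e-03  9.99984558e-01  9.06129888e-05 -3.69281945e-04] 11.55 0.5993527988677578 [-4.10956292e-01  6.14599039e-01  1.13557310e+00 -1.35213786e-04
  1.39216926e+00 -1.99281707e+00]
layer 72 84 n 622 mec 637.3 -193.8 r 14.8 medz 78.8 mean [ 636.2 -193.8   78.5]
layer 39 49 n 2234 mec 637.4 -193.8 r 35.3 medz 45.2 mean [ 633.8 -193.9   45.1]
[]
[]
```

View pics/w3.png

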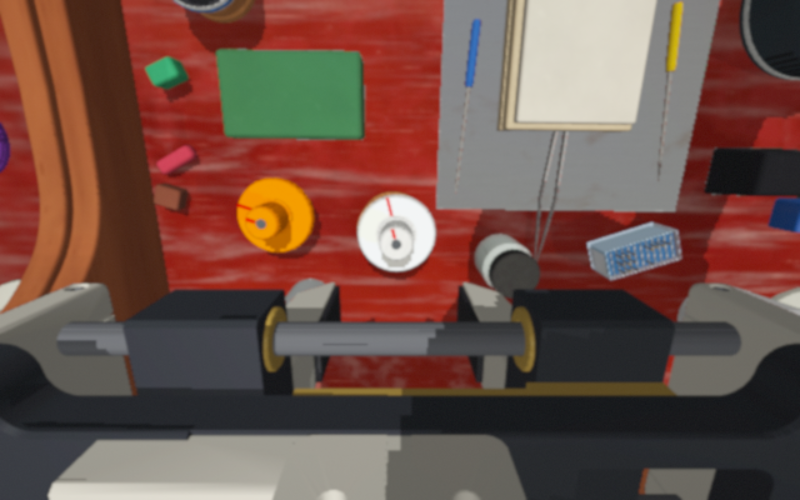

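The wrist view shows the white lap at (397,235), its red mark pointing up and slightly left from (393,232) to (387,198). The jar is at (508,262) and the orange decoy at (275,215). Centre is (637.3,-193.8) and the heights check. Now the mark angle.

Run:
```python
from h import *
c=get_calibration("wrist")
p=cv2.resize(cv2.imread("pics/w3.png"),(640,400),interpolation=cv2.INTER_AREA).astype(int)
v,u=np.mgrid[:400,:640]
ex=p[...,2]-np.maximum(p[...,0],p[...,1])
k=np.array([637.3,-193.8])
m=(ex>60)
C=[]
for z,rlo,rhi in[(78.5,2,14),(45.,15,32)]:
    g=np.array([uv2w(c,a,b,z)[:2] for a,b in zip(u[m],v[m])])-k
    w=ex[m];rr=np.hypot(*g.T);s=(rr>rlo)&(rr<rhi)&(g[:,0]<3)
    e=np.average(g[s],axis=0,weights=w[s]);print(z,s.sum(),e,np.degrees(np.arctan2(e[1],e[0])))
    q=g[s]-e;print("axis",np.degrees(np.arctan2(*np.linalg.svd(q)[2][0][::-1])))
p,d=camera("wrist");W=cloud(c,d)
j=np.array([640,-105.]);fit(W,j,50,72,45)
```

```text
78.5 18 [-8.6238818  -2.12240819] -166.17381393720692
axis 15.158167346012037
45.0 24 [-24.6982251   -6.23046036] -165.84176220426636
axis 14.90137041823897
layer 50 72 n 1059 mec 668.6 -89.2 r 21.6 medz 63.7 mean [664.2 -92.1  62.9]
```

Emit:
{"op": "drive_tool", "data": {"steps": [[-0.46,-0.14,2.0,0,0,0,50],[0,0,3.0,0,0,0,50],[0,0,3.0,0,0,0,50],[0,0,3.0,0,0,0,50],[0,0,2.2,0,0,0,50],[0,0,1.4,0,0,0,50],[0,0,0.8,0,0,0,50],[0,0,0,0,0,0,50]]}}

```text
time: 12.4
tool_pos: [637.7, -193.8, 50.5]
eef_rot: [-0.005, 1.0, 0.0, -0.0]
contact_force: [0.2, 0.7, 0.9]
finger_gap: 0.498
```

Emit:
{"op": "drive_tool", "data": {"steps": [[0,0,0,0,0,0,35],[0,0,0,0,0,0,20],[0,0,0,0,0,0,10],[0,0,0,0,0,0,10],[0,0,0,0,0,0,10],[0,0,0,0,0,0,10],[0,0,0,0,0,0,10],[0,0,0,0,0,0,10]]}}

```text
time: 13.2
tool_pos: [638.8, -194.0, 51.9]
eef_rot: [-0.006, 1.0, -0.0, 0.001]
contact_force: [-1.0, 0.3, 6.6]
finger_gap: 0.307
```

Emit:
{"op": "drive_tool", "data": {"steps": [[0,0,-0.8,0,0,0,10],[0,0,-1.5,0,0,0,10],[0,0,-2.5,0,0,0,10],[0,0,-3.0,0,0,0,10],[0,0,-3.5,0,0,0,10],[0,0,-3.5,0,0,0,10],[0,0,0,0,0,0,10],[0,0,0,0,0,0,10]]}}

```text
time: 14.0
tool_pos: [638.3, -193.8, 200.0]
eef_rot: [-0.006, 1.0, -0.0, 0.001]
contact_force: [0.5, 0.2, -1.3]
finger_gap: 0.31
```

Emit:
{"op": "drive_tool", "data": {"steps": [[1.85,4.0,0,0,0,0,10],[1.85,4.0,0,0,0,0,10],[1.85,4.0,0,0,0,0,10],[1.85,4.0,0,0,0,0,10],[1.85,4.0,0,0,0,0,10],[1.85,4.0,0,0,0,0,10],[1.85,4.0,0,0,0,0,10],[1.85,4.0,0,0,0,0,10]]}}

```text
time: 14.8
tool_pos: [484.5, 125.8, 197.3]
eef_rot: [-0.005, 1.0, -0.0, -0.002]
contact_force: [-0.2, 0.5, -1.7]
finger_gap: 0.305
```

Emit:
{"op": "drive_tool", "data": {"steps": [[0,0,0,0,0,0.12,10],[0,0,0,0,0,0.12,10],[0,0,0,0,0,0.12,10],[0,0,0,0,0,0.12,10],[0,0,0,0,0,0.115,10],[0,0,0,0,0,0,10],[0,0,0,0,0,0,10],[0,0,0,0,0,0,10]]}}

```text
time: 15.6
tool_pos: [486.3, 124.5, 198.2]
eef_rot: [0.287, 0.958, -0.0, -0.001]
contact_force: [0.5, 0.4, -2.0]
finger_gap: 0.305
```

Run:
```python
from h import *
import json
c=get_calibration("wrist");p,d=camera("wrist");cv2.imwrite("pics/w4raw.png",p);np.save("w4.npy",d)
json.dump({k:np.array(v).tolist() for k,v in c.items()},open("w4.json","w"))
s=r.state();t=s["tool_pos"];q=s["eef_rot"];print(t,q,s["time"],"yaw_y",np.degrees(np.arctan2(2*q[1]**2-1,2*q[0]*q[1])))
W=cloud(c,d);k=np.array([437.7,159.7]);fit(W,k,82,90,22);fit(W,k,57,66,65);fit(W,k,-5,80,12)
fit(W,t[:2],t[2]-12,t[2]+2,50)
cv2.imwrite("pics/w4.png",cv2.resize(p[60:280,180:470],None,fx=2.7,fy=2.7,interpolation=cv2.INTER_CUBIC))
```

```text
[486.40670814 124.50284464 198.37131028] [ 2.86931879e-01  9.57950912e-01 -1.30776432e-04 -3.60697477e-04] 15.65 yaw_y 56.65127093565171
layer 82 90 n 765 mec 437.8 159.2 r 17.0 medz 86.8 mean [438.2 159.1  86.8]
layer 57 66 n 9752 mec 437.6 159.3 r 59.4 medz 60.8 mean [433.6 161.8  61.2]
layer -5 80 n 329 mec 436.5 160.1 r 10.6 medz 72.2 mean [437.1 159.5  69.8]
layer 186.37131028376817 200.37131028376817 n 4198 mec 480.6 129.1 r 34.5 medz 191.6 mean [469.2 136.6 191.7]
```

View pics/w4.png

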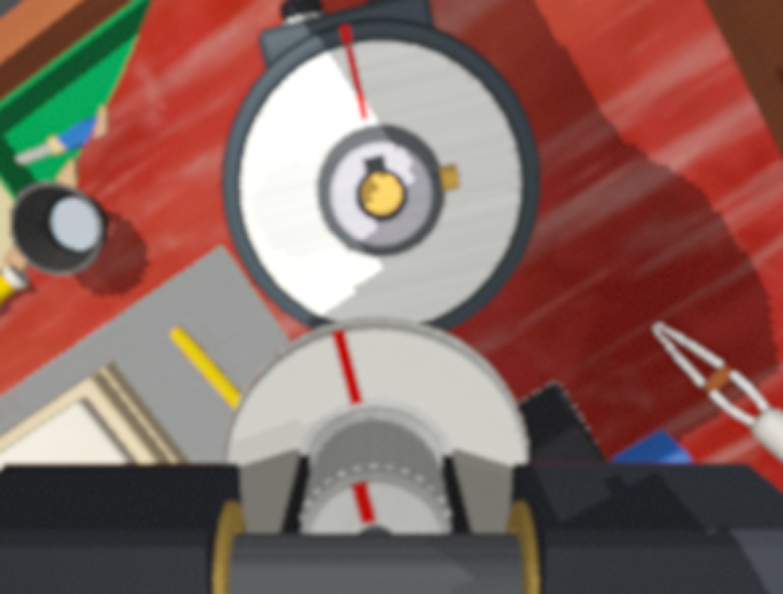

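The crop shows the hub at (381,190) with its keyway upward at (374,160), in line with the deck's red line. The held white lap's marks are roughly parallel to it. Next I measure the held lap's centre, tilt and both mark angles.

```bash
cat > m.py <<'E'
from h import *
def held(c,p,d,t,q):
    from scipy.optimize import least_squares
    p=p.astype(int)
    W=cloud(c,d);m=(abs(W[...,2]-(t[2]-6))<7)&(np.hypot(W[...,0]-t[0],W[...,1]-t[1])<50)
    m8=cv2.morphologyEx(m.astype(np.uint8),cv2.MORPH_OPEN,np.ones((3,3)));P=W[m8>0]
    A=np.c_[P[:,:2]-t[:2],np.ones(len(P))]
    sol=np.linalg.lstsq(A,P[:,2],rcond=None)[0];res=P[:,2]-A@sol
    k=abs(res)<1.5;sol=np.linalg.lstsq(A[k],P[k,2],rcond=None)[0]
    ty=np.array([2*q[0]*q[1],2*q[1]**2-1]);tx=np.array([-ty[1],ty[0]])
    print("disc plane slope along toolx,tooly deg",np.degrees([sol[:2]@tx,sol[:2]@ty]).round(2),"z at tcp",sol[2].round(2),"rms",res[k].std().round(2))
    g=(P[:,:2]-t[:2])@np.c_[tx,ty]
    # outer arc: farthest point per angle bin, forward sector
    a=np.degrees(np.arctan2(g[:,1],g[:,0]));rr=np.hypot(*g.T)
    E=np.array([g[(a>=b)&(a<b+6)][np.argmax(rr[(a>=b)&(a<b+6)])] for b in range(-70,70,6) if ((a>=b)&(a<b+6)).sum()>3])
    f=least_squares(lambda x:np.hypot(E[:,0]-x[0],E[:,1]-x[1])-35,[0,0],loss="soft_l1").x
    print("disc centre rel TCP in tool xy",f.round(2),"world",(t[:2]+tx*f[0]+ty*f[1]).round(2))
    ctr=t[:2]+tx*f[0]+ty*f[1]
    ex=p[...,2]-np.maximum(p[...,0],p[...,1])
    def mark(m,k,nm):
        Q=W[m][:,:2];w=ex[m];e=np.average(Q,axis=0,weights=w)
        ax=np.linalg.svd(Q-Q.mean(0))[2][0];
        if ax@(e-k)<0:ax=-ax
        print(nm,len(Q),"from centre",np.degrees(np.arctan2(*(e-k)[::-1])).round(1),"axis",np.degrees(np.arctan2(*ax[::-1])).round(1))
    R=np.hypot(W[...,0]-ctr[0],W[...,1]-ctr[1])
    mark((ex>70)&(abs(W[...,2]-t[2]+6)<7)&(R<34)&(R>16),ctr,"disc mark")
    k=np.array([437.75,159.3]);R=np.hypot(W[...,0]-k[0],W[...,1]-k[1])
    mk=(ex>70)&(abs(W[...,2]-61)<6)&(R<57)&(R>22)
    if mk.sum()>3: mark(mk,k,"deck line")
E
python3 - <<'E'
from m import *
import json
s=r.state();held(json.load(open("w4.json")),cv2.imread("pics/w4raw.png"),np.load("w4.npy"),s["tool_pos"],s["eef_rot"])
E
```

```text
disc plane slope along toolx,tooly deg [-1.14  0.04] z at tcp 191.97 rms 0.7
disc centre rel TCP in tool xy [2.52 0.7 ] world [484.69 126.47]
disc mark 105 from centre 160.3 axis 160.4
deck line 74 from centre 159.2 axis 159.9
```

Hub and held lap measured in one picture: shift 57 mm along tool x and 1.6 mm along tool y, with the marks within about 1°. I'll move over the bore, staying above it.

Emit:
{"op": "drive_tool", "data": {"steps": [[1.0,0.04,0,0,0,0,10],[1.5,0.04,0,0,0,0,10],[1.5,0.04,0,0,0,0,10],[1.2,0.04,0,0,0,0,10],[0.52,0,2.0,0,0,0,10],[0,0,2.5,0,0,0,10],[0,0,1.5,0,0,0,10],[0,0,0.7,0,0,0,10]]}}

```text
time: 16.45
tool_pos: [438.3, 157.9, 130.7]
eef_rot: [0.287, 0.958, -0.0, -0.001]
contact_force: [-0.4, 0.2, -1.5]
finger_gap: 0.309
```

Run:
```python
from m import *
c=get_calibration("wrist");s=r.state();p,d=camera("wrist");t=s["tool_pos"];print(t,s["eef_rot"],s["contact_force"],s["time"])
held(c,p,d,t,s["eef_rot"])
fit(cloud(c,d),np.array([437.8,159.2]),57,66,64)
```

```text
[438.34505073 157.88377352 130.68091712] [ 2.87304465e-01  9.57838781e-01 -4.16080399e-04 -9.17035656e-04] [-0.41144878  0.1682411  -1.53636277] 16.45
disc plane slope along toolx,tooly deg [-0.87 -0.07] z at tcp 124.39 rms 0.7
disc centre rel TCP in tool xy [2.41 0.74] world [436.74 159.83]
disc mark 104 from centre 160.1 axis 160.6
deck line 117 from centre 159.3 axis 159.4
layer 57 66 n 6953 mec 436.1 160.2 r 59.0 medz 60.8 mean [414.8 174.6  61.1]
```

Emit:
{"op": "drive_tool", "data": {"steps": [[-0.09,0,0.3,0,0,0,10],[0,0,0.3,0,0,0,10],[0,0,0.2,0,0,0,10],[0,0,0.2,0,0,0,10],[0,0,0.2,0,0,0,10],[0,0,0.2,0,0,0,10],[0,0,0,0,0,0,10],[0,0,0,0,0,0,10]]}}

```text
time: 17.3
tool_pos: [440.3, 156.9, 117.5]
eef_rot: [0.288, 0.958, -0.0, -0.0]
contact_force: [-1.5, -0.8, -2.5]
finger_gap: 0.311
```

Emit:
{"op": "drive_tool", "data": {"steps": [[0,0,0.15,0,0,0,10],[0,0,0.15,0,0,0,10],[0,0,0.15,0,0,0,10],[0,0,0.15,0,0,0,10],[0,0,0,0,0,0,10],[0,0,0,0,0,0,10],[0,0,0,0,0,0,10],[0,0,0,0,0,0,10]]}}

```text
time: 18.1
tool_pos: [440.4, 156.9, 111.6]
eef_rot: [0.288, 0.958, -0.0, -0.0]
contact_force: [-2.9, 2.4, -3.4]
finger_gap: 0.308
```

The TCP is 3 mm below where the key would rest on the hub and there is no upward force, so the key has probably entered. I'll carry on to the spring.

Emit:
{"op": "drive_tool", "data": {"steps": [[0,0,0.15,0,0,0,10],[0,0,0.15,0,0,0,10],[0,0,0.15,0,0,0,10],[0,0,0.1,0,0,0,10],[0,0,0,0,0,0,10],[0,0,0,0,0,0,10],[0,0,0,0,0,0,10],[0,0,0,0,0,0,10]]}}

```text
time: 18.9
tool_pos: [440.5, 157.0, 106.4]
eef_rot: [0.288, 0.958, 0.0, 0.0]
contact_force: [-4.8, 1.7, 4.3]
finger_gap: 0.314
```

The spring is engaged (+4.3 N). I'll relieve the side load with +1 mm along tool x and press on.

Emit:
{"op": "drive_tool", "data": {"steps": [[0.08,0,0.1,0,0,0,10],[0,0,0.1,0,0,0,10],[0,0,0.1,0,0,0,10],[0,0,0.1,0,0,0,10],[0,0,0.1,0,0,0,10],[0,0,0,0,0,0,10],[0,0,0,0,0,0,10],[0,0,0,0,0,0,10]]}}

```text
time: 19.7
tool_pos: [440.3, 157.2, 101.9]
eef_rot: [0.288, 0.958, 0.0, 0.001]
contact_force: [-4.7, -0.6, 9.8]
finger_gap: 0.314
```

Emit:
{"op": "drive_tool", "data": {"steps": [[0.06,0,0.1,0,0,0,10],[0,0,0.1,0,0,0,10],[0,0,0.1,0,0,0,10],[0,0,0,0,0,0,10],[0,0,0,0,0,0,10],[0,0,0,0,0,0,10],[0,0,0,0,0,0,10],[0,0,0,0,0,0,10]]}}

```text
time: 20.5
tool_pos: [440.6, 157.2, 101.4]
eef_rot: [0.287, 0.958, 0.0, 0.002]
contact_force: [-11.3, -4.7, 34.9]
finger_gap: 0.309
```

Run:
```python
from m import *
c=get_calibration("wrist");s=r.state();p,d=camera("wrist");t=s["tool_pos"];print(t,s["eef_rot"],s["contact_force"],s["ft_torque"],s["time"])
held(c,p,d,t,s["eef_rot"])
```

```text
[440.5655362  157.20886519 101.4410582 ] [2.87433178e-01 9.57798218e-01 3.49784571e-04 2.14917403e-03] [-11.27515828  -4.72866256  34.90550388] [-0.8317431   2.04110092  0.05309352] 20.5
disc plane slope along toolx,tooly deg [-1.   -0.25] z at tcp 95.66 rms 0.69
disc centre rel TCP in tool xy [2.8  0.53] world [438.52 159.2 ]
disc mark 101 from centre 159.9 axis 160.2
deck line 148 from centre 159.3 axis 159.5
```

Hard stop: the force rose 25 N over 0.5 mm, with the disc close to home height. To make sure it isn't jammed, I'll relieve the side load with a small turn wiggle, holding the press, and see whether it sinks further.

Emit:
{"op": "drive_tool", "data": {"steps": [[0.04,-0.06,-0.05,0,0,0.02,10],[0,0,0,0,0,-0.04,10],[0,0,0,0,0,0.03,10],[0,0,0.05,0,0,0,10],[0,0,0,0,0,0,10],[0,0,0,0,0,0,10],[0,0,0,0,0,0,10],[0,0,0,0,0,0,10]]}}

```text
time: 21.35
tool_pos: [440.6, 157.4, 101.4]
eef_rot: [0.292, 0.956, 0.001, 0.003]
contact_force: [-10.5, -2.3, 32.3]
finger_gap: 0.305
```

Run:
```python
from m import *
c=get_calibration("wrist");s=r.state();p,d=camera("wrist");t=s["tool_pos"];q=s["eef_rot"];print(t,q,s["contact_force"],s["ft_torque"],s["time"])
held(c,p,d,t,q)
W=cloud(c,d);k=np.array([438,159.3]);R=np.hypot(W[...,0]-k[0],W[...,1]-k[1])
P=W[(R<52)&(R>40)&(abs(W[...,2]-61)<4)]
sol=np.linalg.lstsq(np.c_[P[:,:2]-k,np.ones(len(P))],P[:,2],rcond=None)[0]
ty=np.array([2*q[0]*q[1],2*q[1]**2-1]);tx=np.array([-ty[1],ty[0]])
print("deck slope",np.degrees([sol[:2]@tx,sol[:2]@ty]),"z",sol[2],len(P))
w4=__import__("json").load(open("w4.json"));W=cloud(w4,np.load("w4.npy"));R=np.hypot(W[...,0]-k[0],W[...,1]-k[1])
for lo,hi,z in[(40,52,61),(13.5,16.5,86.5)]:
    P=W[(R<hi)&(R>lo)&(abs(W[...,2]-z)<3)];sol=np.linalg.lstsq(np.c_[P[:,:2]-k,np.ones(len(P))],P[:,2],rcond=None)[0]
    print("w4 plane",np.degrees([sol[:2]@tx,sol[:2]@ty]),"z",sol[2],len(P))
```

```text
[440.59054008 157.43936892 101.43899552] [0.29235969 0.95630399 0.00105145 0.00271759] [-10.47449416  -2.29853929  32.3012903 ] [-0.42400832  1.59784737  0.04163885] 21.35
disc plane slope along toolx,tooly deg [-0.95 -0.09] z at tcp 95.62 rms 0.7
disc centre rel TCP in tool xy [2.78 0.55] world [438.6  159.45]
disc mark 102 from centre 159.3 axis 159.5
deck line 149 from centre 159.3 axis 159.5
deck slope [-0.05063144  0.01585147] z 60.47763172896376 3947
w4 plane [-0.04504679  0.03106474] z 60.44192357228323 3521
w4 plane [-0.18337057 -0.01031274] z 86.85406003202772 339
```

```bash
cat > pl.py <<'E'
from h import *
def plane(cal,d,k,lo,hi,z,tx,ty,nm):
    W=cloud(cal,d);R=np.hypot(W[...,0]-k[0],W[...,1]-k[1])
    P=W[(R<hi)&(R>lo)&(abs(W[...,2]-z)<3)]
    for _ in range(3):
        A=np.c_[P[:,:2]-k,np.ones(len(P))];s=np.linalg.lstsq(A,P[:,2],rcond=None)[0];e=P[:,2]-A@s;P=P[abs(e)<max(2*e.std(),.2)]
    print(nm,"slope x,y deg",np.degrees([s[:2]@tx,s[:2]@ty]).round(2),"z",s[2].round(2),len(P),"rms",e.std().round(2))
E
python3 - <<'E'
from pl import *
import json
s=r.state();q=s["eef_rot"];ty=np.array([2*q[0]*q[1],2*q[1]**2-1]);tx=np.array([-ty[1],ty[0]])
c=get_calibration("wrist");p,d=camera("wrist")
plane(c,d,np.array([438.,159.4]),18,31,95.,tx,ty,"white now")
c1=json.load(open("w1.json"));plane(c1,np.load("w1.npy"),np.array([437.7,159.7]),18,31,103.,tx,ty,"dark floating")
plane(json.load(open("w4.json")),np.load("w4.npy"),np.array([484.7,126.5]),18,31,192,tx,ty,"white held w4")
cv2.imwrite("pics/w5.png",cv2.resize(p[60:280,180:470],None,fx=2.7,fy=2.7,interpolation=cv2.INTER_CUBIC))
E
```

```text
white now slope x,y deg [ 0.56 -0.1 ] z 95.17 2208 rms 0.51
dark floating slope x,y deg [ 0.04 -0.1 ] z 103.23 1599 rms 0.56
white held w4 slope x,y deg [0.37 0.01] z 191.49 2134 rms 0.51
```

View pics/w5.png

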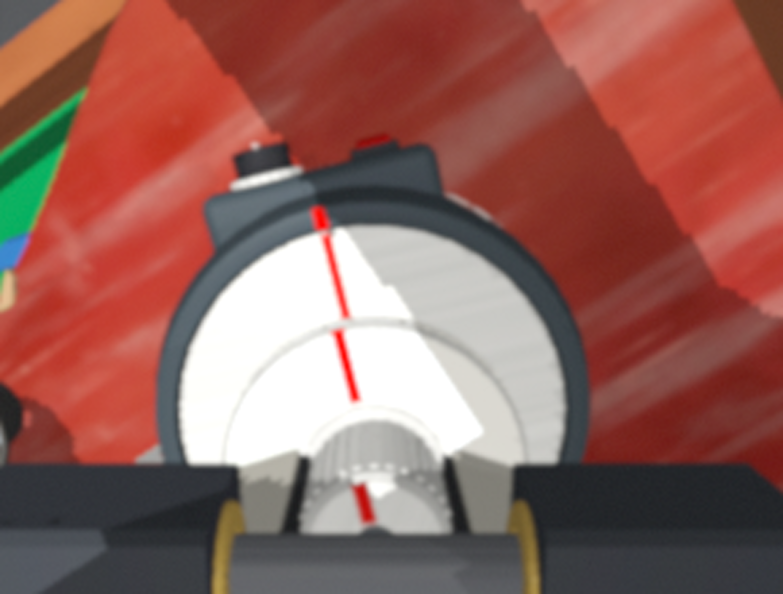

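The disc is at 95.2 by the same camera that read 103.2 for the dark lap floating. The 8.0 mm difference means it is home. In the picture, the lap mark and the deck line are collinear, from (318,215) to (355,400). I'll ease the press a little and check it is steady.

Emit:
{"op": "drive_tool", "data": {"steps": [[0.03,-0.03,-0.04,0,0,0,10],[0,0,0,0,0,0,10],[0,0,0,0,0,0,10],[0,0,0,0,0,0,10],[0,0,0,0,0,0,10],[0,0,0,0,0,0,10],[0,0,0,0,0,0,10],[0,0,0,0,0,0,10]]}}

```text
time: 22.25
tool_pos: [440.6, 157.4, 101.5]
eef_rot: [0.292, 0.956, 0.001, 0.003]
contact_force: [-7.0, -1.2, 26.7]
finger_gap: 0.308
```

Run:
```python
from pl import *
s=r.state();q=s["eef_rot"];ty=np.array([2*q[0]*q[1],2*q[1]**2-1]);tx=np.array([-ty[1],ty[0]])
c=get_calibration("wrist");p,d=camera("wrist")
plane(c,d,np.array([438.,159.4]),18,31,95.,tx,ty,"white now")
p,d=camera("top");W=cloud(get_calibration("top"),d);fit(W,np.array([426,-349.]),39,52,42);fit(W,np.array([426,-349.]),70,85,25)
cv2.imwrite("pics/top9.png",cv2.resize(p[130:270,170:420],(800,448),interpolation=cv2.INTER_CUBIC))
s=r.state();print(s["tool_pos"],s["contact_force"],s["finger_gap"],s["time"])
```

```text
white now slope x,y deg [ 0.35 -0.11] z 95.24 2216 rms 0.51
layer 39 52 n 310 mec 426.5 -349.4 r 35.4 medz 43.0 mean [ 426.1 -348.4   43.4]
layer 70 85 n 72 mec 425.7 -349.2 r 14.3 medz 76.6 mean [ 426.  -349.1   76.7]
[440.57256521 157.39899434 101.48705488] [-6.12756062 -0.88336159 26.65405385] 0.3090352434181697 22.35
```

View pics/top9.png

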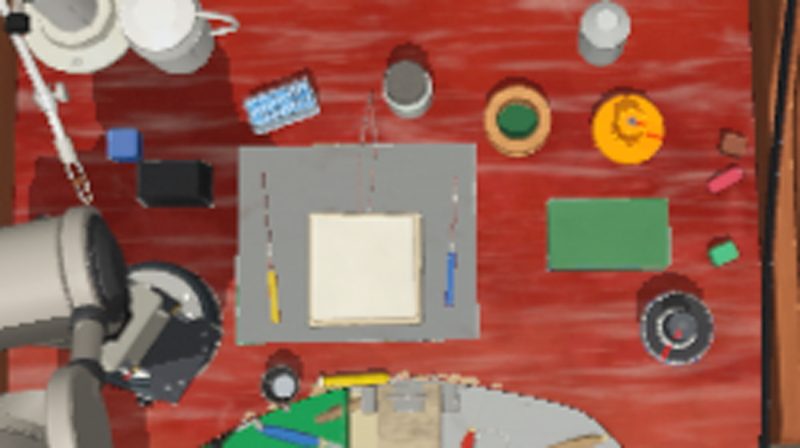

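The dark lap stands in its cup at (677,325), level and centred, and nothing else has moved. The white lap is home and pressed with about 27 N. Handing in.

```bash
python3 -c "
from workcell import r
print(r.finish_job());s=r.state();print(s['tool_pos'],s['contact_force'],s['time'])"
```

```text
the job is handed in; nothing more can be done
None
the job is handed in; nothing more can be done
```

I moved the dark lap from the spindle into the empty cup. The white lap's shank is in the spindle with its key in the keyway, pushed home and still gripped. I handed in at about 22.4 s of the 54 s allowed.

- **White lap seated:** the wrist camera put its disc 8.0 mm below where the dark lap had floated, which is the home height. I checked it by disc height and a hard stop in the push, as the ejector reading was not available to me.
- **Key alignment:** I turned the lap to match the keyway above the spindle, so the key went in on the first descent and no search was needed. The lap's red mark and the deck line agreed within about 0.5°.
- **Grip and press:** the fingers were still on the 29 mm knob, pressing with about 27 N. A side load of about 6 N remained.
- **Dark lap:** its disc and knob are concentric with the cup within about 1 mm, and the disc top reads 43 mm against 44 mm nominal.
- **Rest of the bench:** the final top picture showed nothing else moved.
- **Disagreements:** an early rough fit suggested the white lap tilted by about 1°. A cleaner fit gave 0.35–0.55°, which is close to the measurement noise. The top camera read positions 2–3 mm off the wrist camera, so I used the wrist camera for the fit.

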